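# Snap the spice jars back into the clip rack

### The job

Two spice jars, one with red and one with yellow spice, were left out on the table. Put both back in the wooden spice rack: stand each on the rack's ledge and push it in from the front, not from above, until it snaps fully home in an empty spring clip. Keep the jars upright, leave the green and the black jar clipped where they are, and do not push the tall lentil jar or the red onion out of place.

Things in the scene. Friction and masses are not known exactly. Their poses are not given: they have to be found in the camera images.
- rack: Pale wood spice rack, fixed. Origin on the table under the middle of the row of 4 clips; x to its back, y to its left, z up; its open front faces the robot within 0.25 rad. Lipless ledge 12 mm thick, 268 mm wide, from 78 mm before to 38 mm behind the origin. Back board from 27 mm behind it, 100 mm high; end cheeks outside y = +-124 mm, 94 mm high, reach 10 mm before it.
- clip0 (a point): Seat of the leftmost clip: where a jar's half-height point is once the jar stands on the ledge fully home in it; axes as the rack's. Taken at the start (green or black jar). Clips are 62 mm apart; jars in neighbouring clips have 17 mm between them, too little for a finger; their fronts stand 22.5 mm before the seats.
- clip1 (a point): Seat of the second clip: where a jar's half-height point is once the jar stands on the ledge fully home in it; axes as the rack's. Empty at the start. Each clip is two sprung steel arms 16 mm tall, middle 50 mm above the table, flaring to the front: narrowest gap 34 mm, 16 mm before the seat; flare tips 51 mm apart, 28 mm before it.
- clip2 (a point): Seat of the third clip: where a jar's half-height point is once the jar stands on the ledge fully home in it; axes as the rack's. Taken at the start (green or black jar).
- clip3 (a point): Seat of the rightmost clip: where a jar's half-height point is once the jar stands on the ledge fully home in it; axes as the rack's. Empty at the start. A jar pushed along the ledge meets the arms about 30 mm short of home, spreads the smooth arms with some 5 to 12 N, then snaps back against a rubber pad; the clip then holds it.
- jar_red_mid (a point): spice jar: clear round glass 45 mm in diameter, 66 mm high, with a dark lid 43 mm in diameter above it, marked on top with a dot of the filling's colour, 88 mm tall in all, 0.13 kg filled with red spice. The point is on its axis, half-way up (44 mm above its foot and below its top); its z axis is the jar's axis. It starts standing upright on the table, to the left or right of the rack.
- jar_yellow_mid (a point): spice jar: clear round glass 45 mm in diameter, 66 mm high, with a dark lid 43 mm in diameter above it, marked on top with a dot of the filling's colour, 88 mm tall in all, 0.13 kg filled with yellow spice. The point is on its axis, half-way up (44 mm above its foot and below its top); its z axis is the jar's axis. It starts standing upright on the table, to the left or right of the rack.
- jar_green_mid (a point): spice jar: clear round glass 45 mm in diameter, 66 mm high, with a dark lid 43 mm in diameter above it, marked on top with a dot of the filling's colour, 88 mm tall in all, 0.13 kg filled with green herbs. The point is on its axis, half-way up (44 mm above its foot and below its top); its z axis is the jar's axis. It starts standing on the rack's ledge, snapped into a clip (the leftmost or the third from the left), where it must stay.
- jar_black_mid (a point): spice jar: clear round glass 45 mm in diameter, 66 mm high, with a dark lid 43 mm in diameter above it, marked on top with a dot of the filling's colour, 88 mm tall in all, 0.13 kg filled with black pepper. The point is on its axis, half-way up (44 mm above its foot and below its top); its z axis is the jar's axis. It starts standing on the rack's ledge, snapped into a clip (the leftmost or the third from the left), where it must stay.
- jar_red: the red jar, origin at the centre of its foot
- jar_yellow: the yellow jar, origin at the centre of its foot
- jar_green: the green jar, origin at the centre of its foot
- jar_black: the black jar, origin at the centre of its foot
- lentil_jar: bystander: loose tall glass jar of lentils with a pale lid, 88 mm in diameter, 166 mm tall, left of the rack; origin at the centre of its foot
- red_onion: bystander: loose red onion, 84 mm wide, 82 mm tall, to the right of the rack; origin at the centre of its underside
Things that resemble listed ones, but are neither listed nor needed, are in the scene too. What is shaped like the jar_black but purple or turquoise is not meant.

How it is judged:
By the outcome, as a careful person would: the job done as asked, in the order asked, and still so for the second after the job is handed in, with the robot touching nothing.
It also fails if it takes over 70 s, if anything falls off the work surface, if the arm or the gripper's body presses on something with over 40 N, if the wrist force passes 120 N, or if a joint passes its speed limit or range.

### The arm

A 7-joint arm with a two-finger parallel gripper is mounted at the origin on a cart in front of the work surface, level with it; the furniture and walls round the work are solid. World frame = base frame: x ahead of the robot, y to its left, z up, the work surface at z = 0. Lengths are in m, angles in rad, forces in N, time in s.
With the tool pointing down it reaches from about 0.4 to 0.875 m from the base axis. Payload 19.3 kg.
Tool frame: the origin (TCP) lies where the fingers leave the gripper's body, on its centre line; the fingertips stand bot.tip_reach ahead of it and the grasp point (between the pads) lies 54 mm ahead of it (bot.tip_reach is the distance from the TCP to the fingertips, in m); z points along the fingers, y is the line along which they close (so a half turn about z gives the same grasp; the last joint's range is limited). The gripper opens to 85 mm and grips with 20 to 120 N. Pads are 22 mm wide; open, the fingers measure 114 mm over their backs; the gripper's body (76 mm by 85 mm) begins 54 mm behind the grasp point. The pads swing forward as they close: fully open they stand 13 mm farther back than shut.
Start: joints at [-1.215, 0.521, -0.036, 1.599, 0.021, 1.021, -0.113], TCP at [0.258, 0.569, 0.304] pointing down, gripper open.
Joint ranges: [-2.91, 2.91], [-0.3, 2.13], [-1.5, 1.42], [0.17, 2.43], [-1.26, 4.41], [0.16, 1.93], [-2.52, 2.52]. Speed limits (rad/s): [1.89, 1.89, 2.39, 2.39, 3.01, 3.01, 3.01].

### API

Orientations are given as [roll, pitch, yaw] about the fixed x, y, z axes, in that order (R = Rz(yaw) Ry(pitch) Rx(roll)).
In Python, from workcell import bot gives the robot as it stands. The module is installed in compiled form; this text tells all that it offers.
- The arm moves only by the shell command python3 -m jog 'ROWS' [FORCE]. ROWS is JSON, a list that holds one entry, the list of rows, each a list of 7 numbers: the shift along the tool's x, y, z in mm, then the turn, a rotation vector about the tool's x, y, z in rad, then the opening, from 0 (shut) to 1 (fully open). In form: [[[tx, ty, tz, wx, wy, wz, fingers], ...]]. A call has 1 to 5 rows; each row shifts and turns the commanded pose from where the row before left it, along the tool's axes as they then stand; what a row does not reach is not made up. A row lasts 1/10 s, in which the tool goes at most 50 mm and 8.59 degrees, less where a joint would pass 70% of its speed; a pose out of reach is approached as far as the arm can. A call is refused whole if a number of a shift passes 50 or a number of a turn 0.15, either way. A call with a gripper value outside its range is refused whole. The fingers move at their own pace and stop on an object; FORCE is the grip in N (left out, the last holds). Time passes only in rows, so rows that do not move let the fingers close. It gives the time, the measured TCP pose, the force, the opening and the grip force at its end, in the units of the state.
- bot.observe(): the state, without advancing time (a new reading comes with each control period).
- bot.grab_frame(name): name is "side" or "top" or "wrist"; returns a dict with "img" (384x512x3 uint8, red, green, blue), "intrinsics" (3x3 intrinsics, pixels), "k1" (the pictures are not rectified: a ray, as slopes to the right and down, at radius r is drawn at 1 + k1 r^2 times it, then the intrinsics apply), "R" (3x3) and "t" (3): a world point X has camera coordinates R X + t; the wrist camera has in their place "tool_from_camera" (4x4, takes a point from camera to tool coordinates, whose origin is the TCP and whose axes are the flange's). Camera axes: x right, y down, z forward; pixel columns grow to the right and rows downward; lengths in m; the calibration is good to about 2 mm. A picture is of the moment at which its call begins: read the wrist's pose just before it. There is no depth.
- bot.job_done(): hands the job in; it is judged then, once.
Trained networks look in a picture, given as the dict that the camera call returned (one of the last four; its "shot" number tells which), for a name from the list of things; names that differ only in an ending like _2 or _b are one class to them, and where a whole thing is asked for, a point or a joint stands for the part that bears it (a point fixed in the world has none). Each returns a list of dicts, best first, with "conf" (0 to 1); they miss things now and then, are a little off and sometimes report something else, mostly with a low value. They report only what shows in the picture. A call takes as long as a camera call. They do not tell look-alikes from the thing itself.
- bot.trace(query, picture): "region" (384x512 bool, what is visible of it).
- bot.spot_point(query, picture): "xyz" ([x, y, z] in m, in world coordinates, good to about 4 mm: a listed point, or the origin of a listed thing).
The state is a dict: "clock": time; "qpos": joint angles; "qd": joint speeds; "joint_efforts": joint torques, N m; "position": TCP position; "tool_rot": TCP orientation; "force": force on the tool from outside, world axes, zero at the start; "moment": the same for the moment, N m; "grip_width": finger opening in m; "finger_force": force on a finger pad.
Only numpy, scipy, OpenCV 4.12 (cv2) and the standard library are available. Lean on these libraries where they do the work, as an engineer would, in place of code of your own. Each camera call takes 0.05 s, during which the arm holds its last target. There are 200 camera calls.

## Working session

There is one attempt and no reset: what is moved stays moved. The work goes in short steps, Python scripts to look and compute and a shell command to move; the robot and the scene stay as the last step left them, time stands still between calls to the robot, and variables do not carry over. Pictures are saved under pics/ and viewed, at most 10 in all, crops included, and the job is handed in when it is done.

```bash
mkdir -p pics; cat > h.py <<'E'
import numpy as np, cv2
from workcell import bot
from scipy.spatial.transform import Rotation as Ro
def save(f,n): cv2.imwrite('pics/'+n+'.png',f['img'][:,:,::-1])
def st():
    s=bot.observe(); print({k:np.round(s[k],3).tolist() for k in('clock','position','tool_rot','qpos','force','grip_width','finger_force')}); return s
def proj(f,X):
    c=f['R']@np.array(X)+f['t']; s=c[:2]/c[2]; s=s*(1+f['k1']*(s@s)); return f['intrinsics'][:2,:2]@s+f['intrinsics'][:2,2]
def spots(f,names):
    for n in names:
        for d in bot.spot_point(n,f)[:3]: print(n,round(d['conf'],2),np.round(d['xyz'],4).tolist(), np.round(proj(f,d['xyz'])).tolist() if 'R' in f else '')
E
python3 - <<'E'
from h import *
st(); print(bot.tip_reach)
N=['rack','clip1','clip3','clip0','clip2','jar_red_mid','jar_yellow_mid','jar_green_mid','jar_black_mid','lentil_jar','red_onion']
ims=[]
for n in('top','side'):
    f=bot.grab_frame(n); ims.append(f['img']); print(n); spots(f,N); save(f,n+'0')
E
```

```text
{'clock': 0.0, 'position': [0.258, 0.569, 0.303], 'tool_rot': [-3.14, 0.0, 2.716], 'qpos': [-1.215, 0.522, -0.036, 1.6, 0.021, 1.021, -0.113], 'force': [0.347, 0.139, 0.306], 'grip_width': 0.085, 'finger_force': 0.0}
0.0726
top
rack 0.79 [0.6175, 0.0213, -0.0007] [245.0, 181.0]
clip1 0.9 [0.6214, 0.0524, 0.0561] [233.0, 175.0]
clip1 0.89 [0.6125, 0.1171, 0.0621] [211.0, 178.0]
clip1 0.88 [0.6318, -0.075, 0.0545] [277.0, 172.0]
clip3 0.9 [0.6214, 0.0524, 0.0561] [233.0, 175.0]
clip3 0.89 [0.6125, 0.1171, 0.0621] [211.0, 178.0]
clip3 0.88 [0.6318, -0.075, 0.0545] [277.0, 172.0]
clip0 0.9 [0.6214, 0.0524, 0.0561] [233.0, 175.0]
clip0 0.89 [0.6125, 0.1171, 0.0621] [211.0, 178.0]
clip0 0.88 [0.6318, -0.075, 0.0545] [277.0, 172.0]
clip2 0.9 [0.6214, 0.0524, 0.0561] [233.0, 175.0]
clip2 0.89 [0.6125, 0.1171, 0.0621] [211.0, 178.0]
clip2 0.88 [0.6318, -0.075, 0.0545] [277.0, 172.0]
jar_red_mid 0.64 [0.4673, -0.198, 0.0413] [320.0, 229.0]
jar_yellow_mid 0.6 [0.4175, 0.3508, 0.0476] [131.0, 245.0]
jar_green_mid 0.56 [0.6266, -0.0095, 0.0521] [255.0, 174.0]
jar_black_mid 0.82 [0.7429, 0.0049, 0
[... 680 characters left out ...]
, -0.0132, 0.0532] [272.0, 185.0]
clip0 0.67 [0.6255, 0.0475, 0.056] [268.0, 175.0]
clip2 0.72 [0.6294, -0.0705, 0.0591] [279.0, 193.0]
clip2 0.68 [0.624, -0.0132, 0.0532] [272.0, 185.0]
clip2 0.67 [0.6255, 0.0475, 0.056] [268.0, 175.0]
jar_red_mid 0.89 [0.4691, -0.2005, 0.0462] [240.0, 227.0]
jar_yellow_mid 0.51 [0.4227, 0.3476, 0.04] [197.0, 147.0]
jar_green_mid 0.56 [0.6268, -0.008, 0.0547] [272.0, 184.0]
jar_black_mid 0.79 [0.6195, 0.1102, 0.0537] [261.0, 167.0]
jar_black_mid 0.65 [0.7366, 0.1047, 0.0438] [293.0, 165.0]
jar_black_mid 0.61 [0.7454, 0.0083, 0.0488] [304.0, 178.0]
lentil_jar 0.82 [0.6705, 0.3779, -0.0034] [257.0, 144.0]
red_onion 0.78 [0.469, -0.4441, 0.0009] [261.0, 295.0]
```

```bash
python3 - <<'E'
import cv2
a=cv2.imread('pics/top0.png')[90:290,80:440];b=cv2.imread('pics/side0.png')[100:320,150:400]
cv2.imwrite('pics/both.png',cv2.resize(cv2.hconcat([a,cv2.resize(b,(250,200))]),(800,262)))
cv2.imwrite('pics/topc.png',cv2.resize(a,(792,440),interpolation=cv2.INTER_CUBIC))
cv2.imwrite('pics/sidec.png',cv2.resize(b,(680,598),interpolation=cv2.INTER_CUBIC))
E
```

```text
(no output)
```

View pics/topc.png

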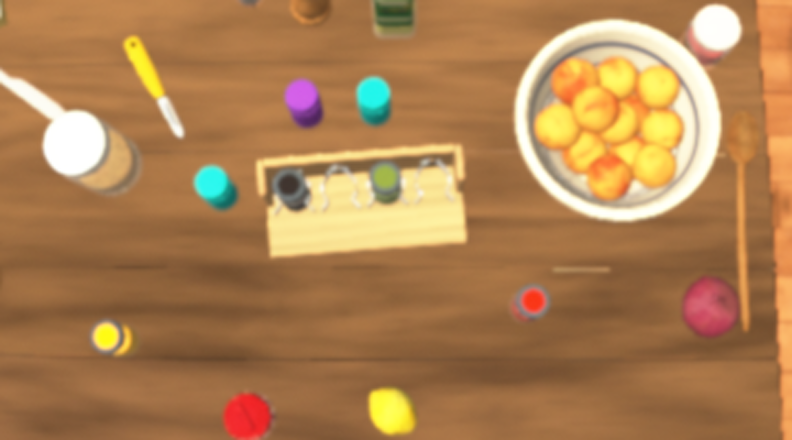

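View pics/sidec.png

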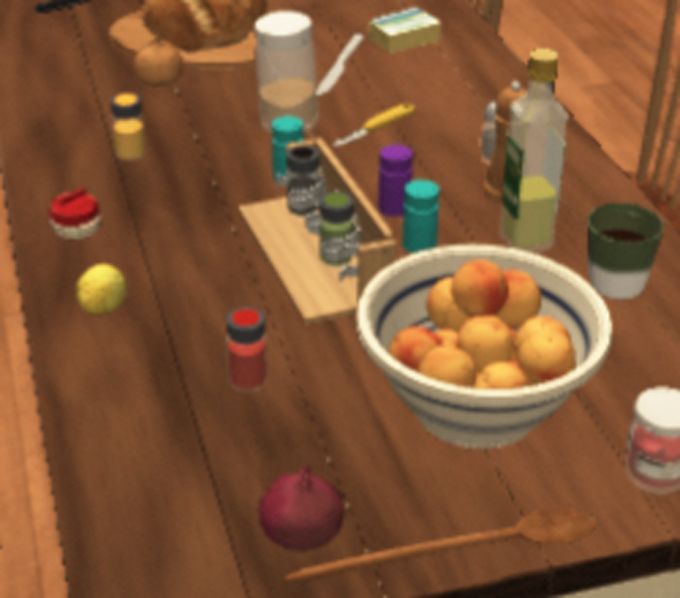

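The top view shows black in clip0 and green in clip2, with clip1 and clip3 empty. Red is right of the rack at full-image px (320,229) and yellow is left at (131,245), matching the networks. I'll measure the ledge corners for the rack's yaw and turn the tool to match.

```bash
cat >> h.py <<'E'
def ray(f,u,v,z,s=None):
    K=f['intrinsics'];p=(np.array([u,v])-K[:2,2])/K[[0,1],[0,1]];q=p.copy()
    for _ in range(20): q=p/(1+f['k1']*(q@q))
    d=np.array([*q,1.])
    if 'R' in f: o=-f['R'].T@f['t'];d=f['R'].T@d
    else:
        T=f['tool_from_camera'];R=Ro.from_euler('xyz',s['tool_rot']).as_matrix();o=R@T[:3,3]+s['position'];d=R@(T[:3,:3]@d)
    return o+d*(z-o[2])/d[2]
def goto(x,y,z):
    "remaining shift in tool axes, mm"
    s=bot.observe();R=Ro.from_euler('xyz',s['tool_rot']).as_matrix();print('shift',np.round(1000*R.T@(np.array([x,y,z])-s['position']),1).tolist(),'yaw',round(s['tool_rot'][2],4))
E
python3 -m jog '[[[0,0,0,0,0,-0.125,1],[0,0,0,0,0,-0.125,1],[0,0,0,0,0,-0.125,1],[0,0,0,0,0,-0.125,1],[0,0,0,0,0,0,1]]]'
python3 - <<'E'
from h import *
f=bot.grab_frame('top')
for u,v,z in((272,256,.012),(466,242,.012),(258,160,.1),(463,146,.1),(106,337,.088),(533,301,.088)): print(np.round(ray(f,80+u/2.2,90+v/2.2,z),4))
# lid dots
hsv=cv2.cvtColor(f['img'],cv2.COLOR_RGB2HSV)
for n,(u,v),lo,hi in(('y',(128,243),20,35),('r',(322,227),0,8)):
    m=np.zeros(hsv.shape[:2],bool);sl=np.s_[v-9:v+10,u-9:u+10]
    m[sl]=(hsv[sl][...,0]>=lo)&(hsv[sl][...,0]<=hi)&(hsv[sl][...,1]>200)&(hsv[sl][...,2]>200)
    yy,xx=np.nonzero(m);print(n,len(xx),xx.mean(),yy.mean(),ray(f,xx.mean(),yy.mean(),.088))
goto(.37,.345,.30)
E
```

```text
clock: 1.7
position: [0.2583, 0.5691, 0.3039]
tool_rot: [3.142, -0.0, -3.065]
force: [0.5, 0.0, 0.1]
grip_width: 0.0855
finger_force: 0.0
[0.5361 0.1435 0.012 ]
[ 0.5561 -0.1198  0.012 ]
[0.6487 0.1528 0.1   ]
[ 0.6674 -0.1122  0.1   ]
[0.4187 0.3464 0.088 ]
[ 0.4681 -0.2005  0.088 ]
y 47 127.82978723404256 242.5744680851064 [0.42039972 0.3474794  0.088     ]
r 50 321.98 226.3 [ 0.46956509 -0.19968578  0.088     ]
shift [-95.4, -231.5, 3.8] yaw -3.0703
```

```bash
python3 -m jog '[[[-29,-46.5,0,0,0,0,1],[-29,-46.5,0,0,0,0,1],[-29,-46.5,0,0,0,0,1],[-29,-46.5,0,0,0,0,1],[-29,-46.5,0,0,0,0,1]]]'
python3 -m jog '[[[0,0,35,0,0,0,1],[0,0,35,0,0,0,1],[0,0,30,0,0,0,1],[0,0,0,0,0,0,1]]]'
python3 - <<'E'
from h import *
s=st(); f=bot.grab_frame('wrist'); save(f,'w1'); spots(f,['jar_yellow_mid']); goto(.420,.348,.105)
E
```

```text
clock: 2.25
position: [0.4067, 0.3657, 0.3041]
tool_rot: [3.141, 0.0, -3.072]
force: [1.8, 0.4, 0.3]
grip_width: 0.0853
finger_force: 0.0
clock: 2.65
position: [0.4048, 0.3663, 0.2009]
tool_rot: [-3.138, -0.004, -3.071]
force: [-0.6, -0.4, 1.1]
grip_width: 0.0857
finger_force: 0.0
{'clock': 2.65, 'position': [0.405, 0.366, 0.201], 'tool_rot': [-3.138, -0.004, -3.071], 'qpos': [-0.763, 0.536, -0.111, 1.893, 0.086, 0.722, 0.719], 'force': [-0.596, -0.385, 1.107], 'grip_width': 0.086, 'finger_force': 0.0}
jar_yellow_mid 0.88 [0.4187, 0.3431, 0.0465] 
shift [-12.7, -20.6, 99.5] yaw -3.0695
```

View pics/w1.png

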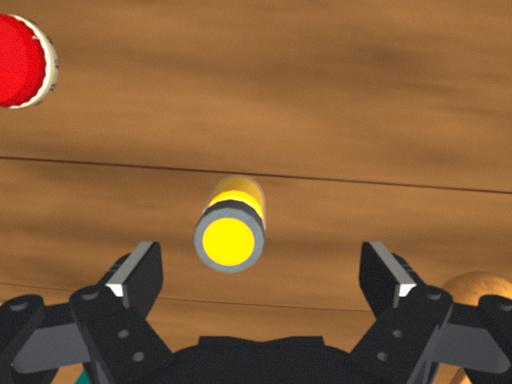

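Wrist view: yellow lid at (229,239) between the fingers, slightly ahead and to one side. I'll centre on it, descend and grip.

```bash
python3 - <<'E'
from h import *
s=bot.observe(); f=bot.grab_frame('wrist'); print(ray(f,229,239,.088,s))
E
python3 -m jog '[[[-13,-22,0,0,0,0,1],[0,0,30,0,0,0,1],[0,0,30,0,0,0,1],[0,0,25,0,0,0,1],[0,0,10,0,0,0,1]]]'
python3 - <<'E'
from h import *
goto(.4195,.346,.105)
E
```

```text
[0.42133176 0.34983808 0.088     ]
clock: 3.3
position: [0.4206, 0.3466, 0.1086]
tool_rot: [-3.142, 0.0, -3.068]
force: [-1.1, -1.1, 0.6]
grip_width: 0.0855
finger_force: 0.0
shift [1.1, -0.5, 3.6] yaw -3.0684
```

```bash
python3 -m jog '[[[0,1,3,0,0,0,1],[0,0,0,0,0,0,0],[0,0,0,0,0,0,0],[0,0,0,0,0,0,0],[0,0,0,0,0,0,0]]]' 40
python3 -m jog '[[[0,0,0,0,0,0,0],[0,0,0,0,0,0,0],[0,0,0,0,0,0,0],[0,0,0,0,0,0,0],[0,0,0,0,0,0,0]]]'
```

```text
clock: 3.8
position: [0.4207, 0.3478, 0.1071]
tool_rot: [3.141, 0.001, -3.068]
force: [-2.0, -1.1, 11.8]
grip_width: 0.0437
finger_force: 39.1
clock: 4.3
position: [0.4208, 0.3478, 0.1071]
tool_rot: [3.141, 0.001, -3.068]
force: [-2.1, -0.9, 10.9]
grip_width: 0.0441
finger_force: 39.1
```

```bash
python3 -m jog '[[[0,0,-20,0,0,0,0],[0,0,-35,0,0,0,0],[0,0,-35,0,0,0,0],[-9,-45,0,0,0,0,0],[-9,-45,0,0,0,0,0]]]'
python3 -m jog '[[[-9,-45,0,0,0,0,0],[-9,-45,0,0,0,0,0],[-9,-45,0,0,0,0,0],[-9,-45,0,0,0,0,0],[-9,-42,0,0,0,0,0]]]'
python3 -m jog '[[[0,0,0,0,0,0,0],[0,0,0,0,0,0,0]]]'
python3 - <<'E'
from h import *
s=st(); f=bot.grab_frame('wrist'); save(f,'w2'); spots(f,['clip1','rack','jar_green_mid','jar_black_mid','jar_yellow_mid']);goto(.5669,.0458,.119)
E
```

```text
clock: 4.8
position: [0.4452, 0.259, 0.1975]
tool_rot: [3.14, 0.003, -3.065]
force: [1.6, -0.0, -1.8]
grip_width: 0.0441
finger_force: 41.4
clock: 5.3
position: [0.5066, 0.0388, 0.1966]
tool_rot: [-3.141, 0.001, -3.068]
force: [1.1, 0.5, -0.5]
grip_width: 0.0439
finger_force: 41.4
clock: 5.5
position: [0.5064, 0.0402, 0.1963]
tool_rot: [3.142, 0.001, -3.07]
force: [-0.2, 1.2, -1.5]
grip_width: 0.0438
finger_force: 41.4
{'clock': 5.5, 'position': [0.506, 0.04, 0.196], 'tool_rot': [3.142, 0.001, -3.07], 'qpos': [-0.114, 0.493, -0.109, 1.997, 0.084, 0.655, 1.367], 'force': [-0.182, 1.187, -1.456], 'grip_width': 0.044, 'finger_force': 41.436}
clip1 0.87 [0.6285, -0.0696, 0.0545] 
shift [-60.9, -0.8, 77.0] yaw -3.0657
```

View pics/w2.png

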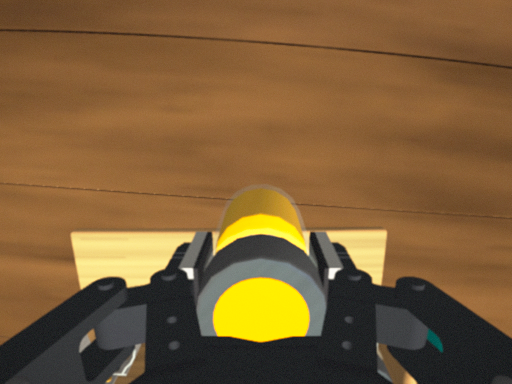

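The jar is held upright with its lid dot at (262,310). The ledge's front corners show at (71,233) and (387,230), which is good for pinning down the rack.

```bash
python3 - <<'E'
from h import *
s=bot.observe(); f=bot.grab_frame('wrist')
h=cv2.cvtColor(f['img'],cv2.COLOR_RGB2HSV); print(h[245,100],h[220,100])
a=ray(f,71,233,.012,s);b=ray(f,387,230,.012,s);print(a,b,'yaw',np.arctan2(*(a-b)[[0,1]]*[-1,1]))
c=(a+b)/2;d=a-b;d/=np.linalg.norm(d);print('origin',c[:2]+.078*np.array([-d[1],d[0]])*-1, np.linalg.norm(a-b)) 
print('dot',ray(f,262,310,.177,s))
E
```

```text
[ 24 111 251] [ 15 153 155]
[ 0.55736916 -0.11335586  0.012     ] [0.53428109 0.14903701 0.012     ] yaw -3.0538282196932114
origin [0.46812533 0.01100373] 0.26340666981464966
dot [0.50115515 0.04238191 0.177     ]
```

```bash
python3 -m jog '[[[-30,2,0,0,0,0,0],[-31,0,0,0,0,0,0],[0,0,30,0,0,0,0],[0,0,25,0,0,0,0],[0,0,14,0,0,0,0]]]'
python3 -m jog '[[[0,0,0,0,0,0,0],[0,0,2,0,0,0,0],[0,0,0,0,0,0,0]]]'
python3 - <<'E'
from h import *
goto(.5667,.0470,.119)
f=bot.grab_frame('top');save(f,'t2');spots(f,['jar_yellow_mid','jar_green_mid','jar_black_mid'])
for u,v in((211.8,174.5),(254.5,170)):print(ray(f,u,v,.1))
g=bot.grab_frame('side');save(g,'s2');spots(g,['jar_yellow_mid','jar_green_mid','jar_black_mid'])
a=f['img'][130:230,170:310];b=g['img'][110:250,210:330]
cv2.imwrite('pics/v2.png',cv2.hconcat([cv2.resize(a,(490,350),interpolation=2),cv2.resize(b,(300,350),interpolation=2)])[:,:,::-1])
E
```

```text
clock: 6.35
position: [0.5662, 0.0479, 0.125]
tool_rot: [-3.141, -0.002, -3.067]
force: [-0.3, 1.2, -0.4]
grip_width: 0.044
finger_force: 41.4
clock: 6.65
position: [0.5674, 0.0476, 0.1259]
tool_rot: [3.142, 0.001, -3.067]
force: [-0.1, -0.0, -1.3]
grip_width: 0.0444
finger_force: 41.4
shift [0.8, -0.6, 6.9] yaw -3.0674
jar_green_mid 0.52 [0.6267, -0.0082, 0.05] [254.0, 174.0]
jar_black_mid 0.7 [0.6258, 0.2184, 0.0377] [178.0, 175.0]
jar_black_mid 0.54 [0.7426, 0.1025, 0.0497] [217.0, 136.0]
jar_black_mid 0.54 [0.7436, 0.0067, 0.0441] [250.0, 136.0]
[0.61438406 0.1103421  0.1       ]
[ 0.62747507 -0.01036221  0.1       ]
jar_yellow_mid 0.56 [0.5655, 0.048, 0.0592] [251.0, 177.0]
jar_green_mid 0.53 [0.6262, -0.011, 0.0538] [273.0, 184.0]
jar_black_mid 0.69 [0.745, 0.006, 0.0496] [304.0, 178.0]
jar_black_mid 0.5 [0.6182, 0.1149, 0.0533] [261.0, 166.0]
jar_black_mid 0.49 [0.7364, 0.1025, 0.0461] [293.0, 165.0]
```

View pics/v2.png

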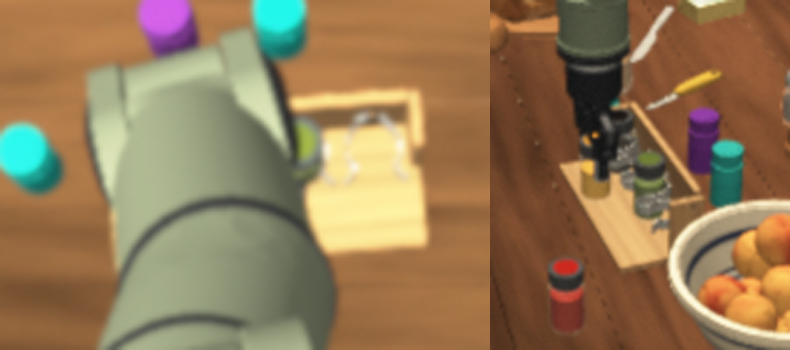

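The side crop shows the yellow jar over the ledge just in front of the gap beside green. It isn't down yet, so I'll lower until contact.

```bash
python3 -m jog '[[[0,-1,5,0,0,0,0],[0,0,1,0,0,0,0],[0,0,0,0,0,0,0]]]'|egrep 'pos|force'
python3 -m jog '[[[0,0,1.5,0,0,0,0],[0,0,0,0,0,0,0]]]'|egrep 'pos|force'
```

```text
position: [0.5672, 0.0464, 0.1192]
force: [-2.7, -1.1, 11.0]
finger_force: 42.6
position: [0.5675, 0.0461, 0.1189]
force: [-9.4, -1.8, 37.9]
finger_force: 45.2
```

```bash
python3 -m jog '[[[0,0,-1.5,0,0,0,0],[0,0,0,0,0,0,1],[0,0,0,0,0,0,1],[0,0,0,0,0,0,1],[0,0,0,0,0,0,1]]]'|egrep 'pos|force|width'
python3 -m jog '[[[0,0,-20,0,0,0,1],[0,0,-45,0,0,0,1],[0,0,-40,0,0,0,1],[25,0,0,0,0,0,0],[30,0,0,0,0,0,0]]]'|egrep 'pos|force|width'
python3 -m jog '[[[0,0,0,0,0,0,0],[0,0,35,0,0,0,0],[0,0,35,0,0,0,0],[0,0,30,0,0,0,0],[0,0,0,0,0,0,0]]]'|egrep 'pos|force|width'
python3 - <<'E'
from h import *
f=bot.grab_frame('side');save(f,'s3');spots(f,['jar_yellow_mid'])
f=bot.grab_frame('top');save(f,'t3');spots(f,['jar_yellow_mid'])
R=.1;goto(.6205-.110*.997,.0503-.110*.078,.115)
E
```

```text
position: [0.567, 0.0465, 0.1187]
force: [0.1, -0.1, 0.8]
grip_width: 0.0853
finger_force: 0.0
position: [0.5123, 0.0425, 0.2248]
force: [-0.1, 0.4, -0.8]
grip_width: 0.0594
finger_force: 0.0
position: [0.5107, 0.0424, 0.1209]
force: [-0.3, -0.2, 1.0]
grip_width: -0.0003
finger_force: 0.0
jar_yellow_mid 0.73 [0.566, 0.048, 0.0517] [251.0, 179.0]
jar_yellow_mid 0.65 [0.6283, -0.0111, 0.0126] [256.0, 176.0]
jar_yellow_mid 0.41 [0.6358, -0.0757, 0.0566] [277.0, 171.0]
shift [2.2, -0.6, 10.3] yaw -3.0675
```

```bash
python3 -m jog '[[[0,0,8,0,0,0,0],[0,0,0,0,0,0,0],[-15,0,0,0,0,0,0],[-10,0,0,0,0,0,0],[0,0,0,0,0,0,0]]]'|egrep 'pos|force|width'
python3 -m jog '[[[-8,0,0,0,0,0,0],[-8,0,0,0,0,0,0],[-8,0,0,0,0,0,0],[0,0,0,0,0,0,0]]]'|egrep 'pos|force|width'
python3 - <<'E'
from h import *
goto(.6205-.0335*.997,.0503-.0335*.078,.117)
f=bot.grab_frame('side');save(f,'s4');spots(f,['jar_yellow_mid'])
E
```

```text
position: [0.5382, 0.0444, 0.1161]
force: [-0.5, -0.4, 0.6]
grip_width: 0.0002
finger_force: 0.0
position: [0.5617, 0.0461, 0.1157]
force: [-1.6, -0.3, -0.6]
grip_width: 0.0001
finger_force: 0.0
shift [-25.5, -0.3, -1.3] yaw -3.0675
jar_yellow_mid 0.66 [0.5953, 0.0482, 0.0538] [259.0, 177.0]
```

```bash
for i in 1; do python3 -m jog '[[[-7,0,0,0,0,0,0],[-6,0,0,0,0,0,0],[0,0,0,0,0,0,0]]]'|egrep 'pos|^force'; python3 -m jog '[[[-5,0,0,0,0,0,0],[0,0,0,0,0,0,0]]]'|egrep 'pos|^force';python3 -m jog '[[[-5,0,0,0,0,0,0],[0,0,0,0,0,0,0]]]'|egrep 'pos|^force'; done
python3 - <<'E'
from h import *
goto(.6205-.0335*.997,.0503-.0335*.078,.117)
f=bot.grab_frame('side');spots(f,['jar_yellow_mid'])
E
```

```text
position: [0.5743, 0.0471, 0.1159]
force: [-1.0, -0.5, -0.6]
position: [0.5796, 0.0474, 0.116]
force: [0.0, 0.3, -0.1]
position: [0.5848, 0.0478, 0.116]
force: [0.7, -0.1, -0.2]
shift [-2.3, -0.3, -1.0] yaw -3.0675
jar_yellow_mid 0.51 [0.6228, 0.0509, 0.0528] [267.0, 175.0]
```

```bash
python3 -m jog '[[[-2,0,0,0,0,0,0],[0,0,0,0,0,0,0]]]'|egrep 'pos|^force'; python3 -m jog '[[[-2,0,0,0,0,0,0],[0,0,0,0,0,0,0]]]'|egrep 'pos|^force';python3 -m jog '[[[-2,0,0,0,0,0,0],[0,0,0,0,0,0,0]]]'|egrep 'pos|^force'
python3 - <<'E'
from h import *
f=bot.grab_frame('side');save(f,'s5');spots(f,['jar_yellow_mid','jar_green_mid'])
cv2.imwrite('pics/v3.png',cv2.resize(f['img'][120:240,215:335],(600,600),interpolation=2)[:,:,::-1])
E
```

```text
position: [0.5862, 0.0479, 0.1159]
force: [0.4, 0.6, -0.5]
position: [0.5879, 0.0481, 0.1158]
force: [-2.3, 1.0, 0.4]
position: [0.5888, 0.0482, 0.1155]
force: [-9.2, 0.4, 1.3]
jar_yellow_mid 0.42 [0.6236, 0.0522, 0.0532] [267.0, 175.0]
jar_green_mid 0.52 [0.6311, -0.0104, 0.0544] [274.0, 184.0]
jar_green_mid 0.47 [0.6304, -0.0708, 0.0584] [279.0, 193.0]
```

View pics/v3.png

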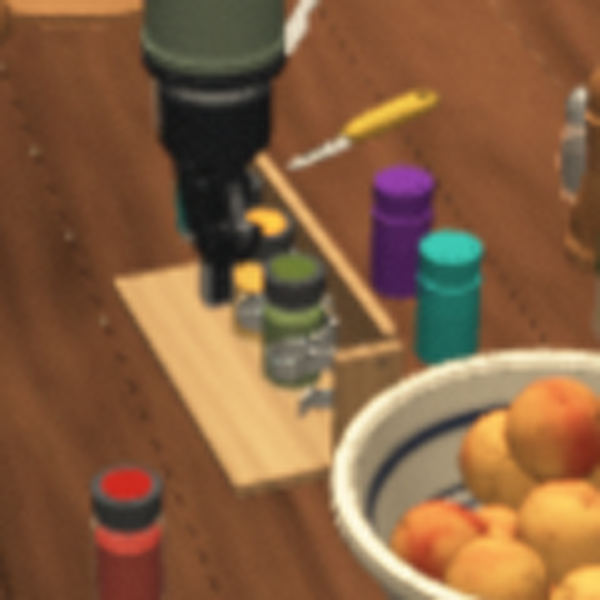

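Yellow sits level with green and behind the clip arms, and force is now building against the pad, so it's home. One last firm push, then back off and go to red.

```bash
python3 -m jog '[[[-2,0,0,0,0,0,0],[0,0,0,0,0,0,0]]]'|egrep 'pos|^force'
python3 -m jog '[[[20,0,0,0,0,0,0],[25,0,0,0,0,0,0],[0,0,-40,0,0,0,1],[0,0,-45,0,0,0,1],[11,-48,0,0,0,0,1]]]'|egrep 'pos|^force'
python3 -m jog '[[[11,-48,0,0,0,0,1],[11,-48,0,0,0,0,1],[11,-48,0,0,0,0,1],[11,-46,0,0,0,0,1],[0,0,0,0,0,0,1]]]'|egrep 'pos|^force'
python3 - <<'E'
from h import *
st(); f=bot.grab_frame('wrist');save(f,'w5');spots(f,['jar_red_mid'])
goto(.469,-.1995,.107)
f=bot.grab_frame('top');save(f,'t5');spots(f,['jar_yellow_mid','jar_red_mid','jar_green_mid'])
E
```

```text
position: [0.5893, 0.0483, 0.1151]
force: [-18.9, -0.2, 6.8]
position: [0.5427, 0.0016, 0.2059]
force: [1.8, -1.1, -0.6]
position: [0.5081, -0.2032, 0.201]
force: [0.0, -0.3, 0.5]
{'clock': 13.0, 'position': [0.508, -0.203, 0.201], 'tool_rot': [-3.139, -0.0, -3.076], 'qpos': [0.345, 0.536, -0.101, 1.894, 0.083, 0.715, 1.832], 'force': [0.043, -0.32, 0.479], 'grip_width': 0.085, 'finger_force': 0.0}
shift [40.7, 0.9, 93.9] yaw -3.0699
jar_yellow_mid 0.78 [0.6186, 0.0521, 0.0576] [233.0, 176.0]
jar_yellow_mid 0.19 [0.6181, 0.051, 0.0141] [235.0, 179.0]
jar_red_mid 0.17 [0.6346, -0.0714, 0.0518] [276.0, 171.0]
jar_green_mid 0.82 [0.6283, -0.0105, 0.053] [255.0, 173.0]
```

```bash
python3 -m jog '[[[20,1,0,0,0,0,1],[21,0,0,0,0,0,1],[0,0,30,0,0,0,1],[0,0,15,0,0,0,1],[0,0,0,0,0,0,1]]]'|egrep 'pos|^force'
python3 - <<'E'
from h import *
goto(.469,-.1995,.107)
f=bot.grab_frame('side');save(f,'s6');spots(f,['jar_red_mid','jar_yellow_mid'])
f=bot.grab_frame('wrist');save(f,'w6');spots(f,['jar_red_mid'])
cv2.imwrite('pics/w6.png',f['img'][:,:,::-1])
E
```

```text
position: [0.4685, -0.1972, 0.1545]
force: [0.8, -0.2, 0.7]
shift [-0.4, -2.4, 47.5] yaw -3.0657
jar_red_mid 0.87 [0.4666, -0.1984, 0.0444] [239.0, 228.0]
jar_red_mid 0.15 [0.6239, 0.023, 0.003] [269.0, 192.0]
jar_yellow_mid 0.67 [0.6213, 0.0505, 0.0511] [266.0, 176.0]
```

View pics/w6.png

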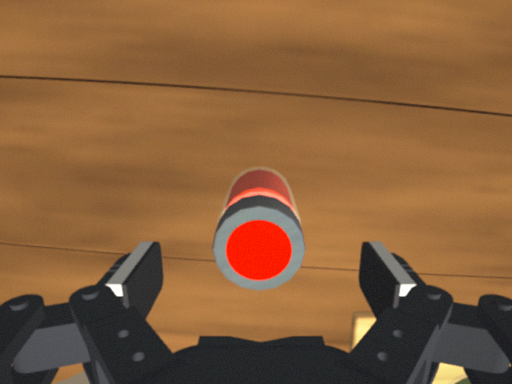

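The red lid at (259,250) is centred between the fingers. Descend, grip, lift and carry to clip3.

```bash
python3 -m jog '[[[0,-1.5,25,0,0,0,1],[0,0,22,0,0,0,1],[0,0,0,0,0,0,1],[0,0,0,0,0,0,0],[0,0,0,0,0,0,0]]]' 40|egrep 'pos|force|width'
python3 -m jog '[[[0,0,0,0,0,0,0],[0,0,0,0,0,0,0],[0,0,0,0,0,0,0],[0,0,0,0,0,0,0]]]'|egrep 'pos|force|width'
python3 -m jog '[[[0,0,-20,0,0,0,0],[0,0,-35,0,0,0,0],[0,0,-30,0,0,0,0],[-10,38,0,0,0,0,0],[-10,38,0,0,0,0,0]]]'|egrep 'pos|force|width'
python3 -m jog '[[[-20,38,0,0,0,0,0],[-38,0,0,0,0,0,0],[-38,0,0,0,0,0,0],[0,0,0,0,0,0,0]]]'|egrep 'pos|force|width'
python3 - <<'E'
from h import *
goto(.5762,-.0769,.119)
E
```

```text
position: [0.4696, -0.2001, 0.1101]
force: [0.6, 0.7, -0.2]
grip_width: 0.0593
finger_force: 0.0
position: [0.4696, -0.2, 0.1101]
force: [-2.4, -0.2, 11.1]
grip_width: 0.0439
finger_force: 39.1
position: [0.4837, -0.1226, 0.1956]
force: [1.2, 1.2, -1.9]
grip_width: 0.0435
finger_force: 41.6
position: [0.58, -0.0764, 0.1946]
force: [-2.2, 0.4, -1.2]
grip_width: 0.044
finger_force: 41.6
shift [4.1, -0.2, 75.6] yaw -3.0656
```

```bash
python3 -m jog '[[[3.5,0,10,0,0,0,0],[0,0,30,0,0,0,0],[0,0,20,0,0,0,0],[0,0,10,0,0,0,0],[0,0,0,0,0,0,0]]]'|egrep 'pos|^force'
python3 - <<'E'
from h import *
goto(.5762,-.0769,.122)
f=bot.grab_frame('side');save(f,'s7');spots(f,['jar_red_mid','jar_green_mid'])
E
```

```text
position: [0.5716, -0.078, 0.123]
force: [0.1, -0.4, -0.3]
shift [-4.7, 0.8, 1.0] yaw -3.0676
jar_red_mid 0.71 [0.57, -0.0757, 0.0612] [261.0, 196.0]
jar_green_mid 0.62 [0.6287, -0.0089, 0.0535] [273.0, 184.0]
```

```bash
python3 -m jog '[[[-4,1,0,0,0,0,0],[0,0,1,0,0,0,0],[0,0,0,0,0,0,0]]]'|egrep 'pos|^force'
python3 -m jog '[[[0,0,1,0,0,0,0],[0,0,0,0,0,0,0]]]'|egrep 'pos|^force'
```

```text
position: [0.5768, -0.0766, 0.1231]
force: [-0.2, 0.5, -3.3]
position: [0.5766, -0.0766, 0.1218]
force: [0.2, -0.2, -1.8]
```

```bash
python3 -m jog '[[[0,0,1,0,0,0,0],[0,0,0,0,0,0,0]]]'|egrep 'pos|^force'
python3 -m jog '[[[0,0,1,0,0,0,0],[0,0,0,0,0,0,0]]]'|egrep 'pos|^force'
```

```text
position: [0.5767, -0.0767, 0.1214]
force: [-3.8, 0.7, 10.6]
position: [0.5768, -0.0766, 0.1213]
force: [-9.8, 1.0, 28.6]
```

```bash
python3 -m jog '[[[0,0,-1,0,0,0,0],[0,0,0,0,0,0,1],[0,0,0,0,0,0,1],[0,0,0,0,0,0,1],[0,0,0,0,0,0,1]]]'|egrep 'pos|force|width'
python3 -m jog '[[[0,0,-20,0,0,0,1],[0,0,-45,0,0,0,1],[0,0,-40,0,0,0,1],[25,0,0,0,0,0,0],[30,0,0,0,0,0,0]]]'|egrep 'pos|^force'
python3 -m jog '[[[0,0,0,0,0,0,0],[0,0,0,0,0,0,0],[0,0,35,0,0,0,0],[0,0,30,0,0,0,0],[0,0,0,0,0,0,0]]]'|egrep 'pos|force|width'
python3 - <<'E'
from h import *
f=bot.grab_frame('side');save(f,'s8');spots(f,['jar_red_mid'])
goto(.631-.110*.997,-.0725-.110*.078,.116)
E
```

```text
position: [0.5767, -0.0766, 0.1207]
force: [0.3, 0.4, -0.7]
grip_width: 0.0853
finger_force: 0.0
position: [0.522, -0.0806, 0.2268]
force: [0.3, 0.3, -0.8]
position: [0.5209, -0.0803, 0.1579]
force: [-0.5, 0.8, 0.2]
grip_width: 0.0002
finger_force: 0.0
jar_red_mid 0.78 [0.5746, -0.0782, 0.0604] [263.0, 196.0]
shift [0.9, -0.5, 45.1] yaw -3.0672
```

```bash
python3 -m jog '[[[0,0,30,0,0,0,0],[0,0,14,0,0,0,0],[0,0,0,0,0,0,0]]]'|egrep 'pos|^force'
python3 -m jog '[[[-15,0,0,0,0,0,0],[-10,0,0,0,0,0,0],[-8,0,0,0,0,0,0],[-8,0,0,0,0,0,0],[-8,0,0,0,0,0,0]]]'|egrep 'pos|^force'
python3 -m jog '[[[-7,0,0,0,0,0,0],[-6,0,0,0,0,0,0],[0,0,0,0,0,0,0]]]'|egrep 'pos|^force'
python3 - <<'E'
from h import *
goto(.631-.0335*.997,-.0725-.0335*.078,.116)
f=bot.grab_frame('side');spots(f,['jar_red_mid'])
E
```

```text
position: [0.5216, -0.0806, 0.1164]
force: [-0.6, 0.1, 0.3]
position: [0.5704, -0.0772, 0.1171]
force: [-9.5, -0.6, 5.8]
position: [0.584, -0.0761, 0.1169]
force: [0.1, 0.3, -0.5]
shift [-13.6, -0.1, 0.9] yaw -3.0674
jar_red_mid 0.68 [0.6144, -0.0751, 0.0577] [275.0, 194.0]
```

```bash
python3 -m jog '[[[-6,0,0,0,0,0,0],[-4,0,0,0,0,0,0],[0,0,0,0,0,0,0]]]'|egrep 'pos|^force'
python3 -m jog '[[[-2,0,0,0,0,0,0],[0,0,0,0,0,0,0]]]'|egrep 'pos|^force'
python3 -m jog '[[[-2,0,0,0,0,0,0],[0,0,0,0,0,0,0]]]'|egrep 'pos|^force'
```

```text
position: [0.5945, -0.0752, 0.117]
force: [-1.1, 0.3, -0.0]
position: [0.5959, -0.0752, 0.1169]
force: [0.3, -0.2, 0.1]
position: [0.5976, -0.0751, 0.1169]
force: [-1.5, -0.7, 0.3]
```

```bash
python3 -m jog '[[[-2,0,0,0,0,0,0],[0,0,0,0,0,0,0]]]'|egrep 'pos|^force'
python3 -m jog '[[[-2,0,0,0,0,0,0],[0,0,0,0,0,0,0]]]'|egrep 'pos|^force'
```

```text
position: [0.5986, -0.075, 0.1165]
force: [-7.7, 0.5, 1.1]
position: [0.5991, -0.0751, 0.1162]
force: [-16.6, -0.7, 6.3]
```

Red shows the same pad signature: home, about 17 N. Retreat and verify.

```bash
python3 -m jog '[[[20,0,0,0,0,0,0],[25,0,0,0,0,0,0],[45,0,0,0,0,0,0],[40,0,-40,0,0,0,0],[20,0,-45,0,0,0,0]]]'|egrep 'pos|^force'
python3 -m jog '[[[0,0,-45,0,0,0,0],[0,-40,0,0,0,0,0],[0,-45,0,0,0,0,0],[0,-45,0,0,0,0,0],[0,0,0,0,0,0,0]]]'|egrep 'clock|pos|^force'
python3 - <<'E'
from h import *
ims=[]
for n,r in(('top',(135,215,190,310)),('side',(125,225,225,325))):
    f=bot.grab_frame(n);print(n);spots(f,['jar_red_mid','jar_yellow_mid','jar_green_mid','jar_black_mid','lentil_jar','red_onion']);save(f,n+'9')
    a=f['img'][r[0]:r[1],r[2]:r[3]];ims.append(cv2.resize(a,(int(400*a.shape[1]/a.shape[0])*3//4,300),interpolation=2))
cv2.imwrite('pics/v9.png',cv2.hconcat(ims)[:,:,::-1])
E
```

```text
position: [0.4532, -0.0857, 0.1967]
force: [2.2, -0.6, 1.2]
clock: 22.3
position: [0.4658, -0.2208, 0.2425]
force: [0.2, 0.2, 0.2]
top
jar_red_mid 0.84 [0.6323, -0.0738, 0.0533] [277.0, 172.0]
jar_red_mid 0.56 [0.6335, -0.0718, 0.0557] [276.0, 171.0]
jar_yellow_mid 0.65 [0.6192, 0.0578, 0.0576] [231.0, 176.0]
jar_green_mid 0.61 [0.6277, -0.0085, 0.0531] [254.0, 173.0]
jar_green_mid 0.61 [0.6128, 0.1182, 0.0604] [211.0, 178.0]
jar_green_mid 0.53 [0.6179, 0.1096, 0.0572] [214.0, 176.0]
jar_black_mid 0.65 [0.6186, 0.1079, 0.0578] [214.0, 176.0]
jar_black_mid 0.63 [0.7421, 0.1015, 0.0491] [218.0, 136.0]
jar_black_mid 0.63 [0.7451, 0.0044, 0.0491] [250.0, 135.0]
lentil_jar 0.77 [0.6634, 0.3772, 0.0002] [131.0, 166.0]
red_onion 0.75 [0.4686, -0.4477, -0.0003] [400.0, 229.0]
red_onion 0.74 [0.6185, 0.0545, 0.057] [233.0, 176.0]
side
jar_red_mid 0.58 [0.6287, -0.0731, 0.0591] [279.0, 193.0]
jar_yellow_mid 0.65 [0.6192, 0.0504, 0.0514] [266.0, 176.0]
jar_green_mid 0.54 [0.6275, -0.0072, 0.0539] [273.0, 184.0]
jar_black_mid 0.86 [0.7369, 0.1019, 0.0432] [293.0, 166.0]
jar_black_mid 0.63 [0.7417, 0.0063, 0.0486] [303.0, 178.0]
jar_black_mid 0.6 [0.6195, 0.1141, 0.0569] [261.0, 166.0]
lentil_jar 0.74 [0.6688, 0.378, -0.0005] [256.0, 144.0]
lentil_jar 0.25 [0.6197, 0.109, 0.0565] [261.0, 166.0]
red_onion 0.9 [0.4677, -0.4462, 0.001] [260.0, 296.0]
red_onion 0.47 [0.6337, -0.0737, 0.0159] [280.0, 204.0]
red_onion 0.37 [0.6295, -0.0714, 0.0582] [279.0, 193.0]
```

View pics/v9.png

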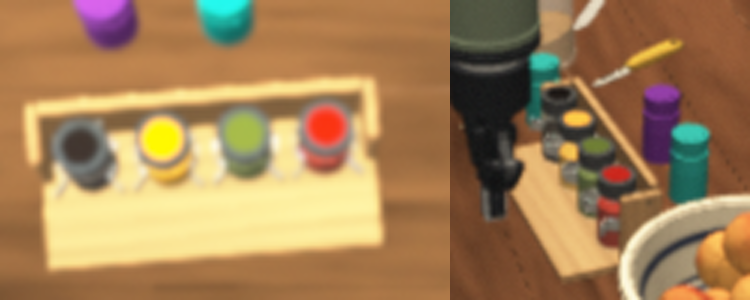

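All four jars stand in one straight, evenly spaced row in both views: black, yellow, green, red. The lentil jar and onion haven't moved, and the gripper is clear.

```bash
python3 -c "
from workcell import bot
print(bot.job_done())"
```

```text
the job is handed in; nothing more can be done
None
```

The yellow jar is in clip1 and the red jar in clip3, both upright and pushed in from the front until they met the pads. The green and black jars, the lentil jar and the onion have not moved; the job was handed in at about 23 s.

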